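# Stow the gasket scraper and hold the gearbox cover over its threaded holes

### The job

First take the scraper off the gearbox and slide it, blade first and fully home, into the slot of the yellow rack, and let go of it there. Then pick up the blue cover plate by its bar and hold it level, hovering about 2 cm above the gearbox flange without touching it, each hole right over a threaded hole (either way round) so that a colleague can start the screws; finish while still holding it there, motionless. Leave everything else where it stands.

Things in the scene. Friction and masses are not known exactly. Their poses are not given: they have to be found in the camera images.
- scraper: Flat gasket scraper, lying on the gearbox flange. Orange handle 100 long x 22 wide x 16 mm high; steel blade 50 wide, 3 mm thick, sticking out 75 mm beyond the handle, its underside flush with the handle's. Origin: underside of the handle's middle (handle x -50 to +50, blade x +50 to +125 mm); +x towards the blade's tip, z up. About 120 g, centre of mass near x = +50 mm.
- blade_tip (a point): Middle of the scraper blade's front edge, on its underside, 125 mm in front of the scraper's origin.
- rack: Yellow scraper rack, fixed, block 80 (x) x 92 (y) x 80 mm high, with dark steel lips. Origin: centre of its underside. Its slot, a flat channel seen from above between the lips, runs along +x, mouth towards -x: floor 60 mm above the table, 62 mm between side walls; lips 9 mm above the floor overhang the blade's side edges (36 mm gap between the lips).
- slot_mouth (a point): Middle of the slot's mouth at floor level (rack x = -40, z = 60 mm). Before it the floor goes on as a ledge 32 mm towards -x (60 mm wide, then a 10 mm ramp down); lips flare up to about 16 mm above the floor, side guides flare outward. Fully home, the handle's front end is 10 mm outside the mouth, over the ledge; released there, the scraper lies flat.
- slot_end (a point): Middle of the slot's back wall at floor level (rack x = +25, z = 60 mm, 65 mm past the mouth); axes as the rack's. The blade tip stops here when fully home.
- cover: Cover plate, blue, 140 (x) x 110 (y) x 5 mm, loose, lying on the cork pad. Four 14 mm (15 mm with play) through holes at x = +-55, y = +-40 mm. A fixed aluminium lifting bar, 60 (x) x 16 (y) mm, stands in the middle from z = 5 to z = 40 mm: grip it across its 16 mm. Origin: centre of the underside, z up. About 350 g (0.8 to 1.3 times that). Half-turn symmetric.
- pad: Cork-topped pad, fixed, 170 x 140 x 20 mm, on which the cover lies. Origin: centre of its underside.
- housing: Red gearbox housing, fixed, 140 (x) x 110 (y) x 72 mm high with an aluminium flange on top with a window of 82 x 50 mm over the gears and four 8 mm threaded holes at x = +-55, y = +-40 mm (same pattern as the cover's). A 26 mm thick shaft stub sticks out at +x to x = +88 mm. Origin: centre of its underside.
- flange_top (a point): Centre of the flange's upper face (z = 72 mm in the housing); axes as the housing's.
- thread0 (a point): Mouth of the threaded hole at +x +y of the housing, on the flange's upper face.
- cover_hole0 (a point): Centre of the cover's hole at +x +y of the cover, on its underside.
- thread1 (a point): Mouth of the threaded hole at -x +y of the housing, on the flange's upper face.
- cover_hole1 (a point): Centre of the cover's hole at -x +y of the cover, on its underside.
- thread2 (a point): Mouth of the threaded hole at -x -y of the housing, on the flange's upper face.
- cover_hole2 (a point): Centre of the cover's hole at -x -y of the cover, on its underside.
- thread3 (a point): Mouth of the threaded hole at +x -y of the housing, on the flange's upper face.
- cover_hole3 (a point): Centre of the cover's hole at +x -y of the cover, on its underside.
- tape: Bystander: roll of pale tape lying flat, 60 mm across, 18 high. Origin: centre of its underside.
- bobbin: Bystander: small coil bobbin, black flanges 40 x 40 mm, 30 high, copper winding. Origin: centre of its underside.
- wirereel: Bystander: copper wire reel standing on its flange, 90 mm across, 60 high. Origin: centre of its underside.
- mug: Bystander: white mug, 80 mm across, 90 high. Origin: centre of its underside.
- screwdriver: Bystander: green-handled screwdriver lying down, 200 mm long. Origin: middle of its length.
- jar: Bystander: jar with grey cap, 60 mm across, 80 high. Origin: centre of its underside.
- core: Bystander: small transformer: dark steel core 70 x 16 x 50 mm with amber coil. Origin: centre of its underside.
Mind the look-alikes: they are no part of the job. Of the things shaped like the rack, the yellow one is meant. There is more than one size of the cover; the job needs the smaller.

How it is judged:
By the outcome, as a careful person would: the job done as asked, in the order asked, and still so for the second after the job is handed in, while the arm keeps its last pose, push and grip.
It also fails if it takes over 56 s, if anything falls off the work surface, if the arm or the gripper's body presses on something with over 40 N, if the wrist force passes 120 N, or if a joint passes its speed limit or range.

### The arm

A 6-joint arm with a two-finger parallel gripper is mounted at the origin on the work surface. World frame = base frame: x ahead of the robot, y to its left, z up, the work surface at z = 0. Lengths are in mm, angles in rad, forces in N, time in s.
With the tool pointing down it reaches from about 400 to 925 mm from the base axis. Payload 12.5 kg.
Tool frame: the origin (TCP) lies on the centre line of the jaws, within the pads' length; the fingertips stand 19 mm ahead of it and the grasp point (between the pads) is the TCP; y points along the fingers, x is the direction in which the jaws open and shut, and the axes are right-handed (so a half turn about y gives the same grasp; the last joint's range is limited). The gripper opens to 95 mm and grips with 3 to 60 N. Pads are 20 mm wide; open, the fingers measure 119 mm over their backs; the gripper's body (75 mm by 180 mm) begins 59 mm behind the grasp point.
Start: joints at [1.107, 0.491, 1.559, -0, 1.092, -0.106], TCP at [218.868, 585.441, 233.661] pointing down, gripper open.
Joint ranges: [-3.1, 3.1], [-0.84, 2.19], [0.05, 2.79], [-1.13, 4.28], [0.06, 2.93], [-2.69, 2.69]. Speed limits (rad/s): [2.22, 2.22, 2.79, 3.14, 3.14, 3.14].

### API

Orientations are given as [roll, pitch, yaw] about the fixed x, y, z axes, in that order (R = Rz(yaw) Ry(pitch) Rx(roll)).
In Python, from cell import env gives the robot as it stands. The module is installed in compiled form; this text tells all that it offers.
- The arm moves only by the tool move_arm, never from a script. Its argument "rows" is a list of rows, each an object of numbers: "tx", "ty", "tz": the shift along the tool's x, y, z in cm; "rx", "ry", "rz": the turn, a rotation vector about the tool's x, y, z in rad; "grip": the opening in per cent of the stroke, from 0 (shut) to 100 (fully open). In form: [{"tx": .., "ty": .., "tz": .., "rx": .., "ry": .., "rz": .., "grip": ..}, ...]. A call has 1 to 10 rows; each row shifts and turns the commanded pose from where the row before left it, along the tool's axes as they then stand; what a row does not reach is not made up. A row lasts 1/12 s, in which the tool goes at most 41.7 mm and 7.16 degrees, less where a joint would pass 70% of its speed; a pose out of reach is approached as far as the arm can. A call is refused whole if a number of a shift passes 4.17 or a number of a turn 0.125, either way. A call with a gripper value outside its range is refused whole. The fingers move at their own pace and stop on an object; the grip force is fixed at half the most. Time passes only in rows, so rows that do not move let the fingers close. It gives the time, the measured TCP pose, the force and the opening at its end, in the units of the state.
- env.state(): the state, without advancing time (a new reading comes with each control period).
- env.read_camera(name): name is "scene" or "top" or "wrist"; returns (picture, depth): 384x512x3 uint8, blue, green, red; 384x512 float32, mm along the optical axis (not along the pixel's ray), 0 where there is no reading.
- env.calibration(name): a dict with "vertical_fov" (degrees; the focal length in pixels is half the picture's height over the tangent of half this angle, whatever the lens; pixels are square), "cx", "cy" (the principal point, pixels), "eye" and "rotation" of the camera in the world. Camera axes: x right, y up, looking along -z (the intrinsics and any distortion apply to the point x, -y, -z); pixel columns grow to the right and rows downward; lengths in mm; the calibration is good to about 2 mm. A picture is of the moment at which its call begins: read the wrist's pose just before it. calibration takes no time and is no camera call; for the wrist camera it gives the pose at the moment of the call.
- env.job_done(): hands the job in, once; it reports no verdict.
The state is a dict: "t": time; "joints": joint angles; "qvel": joint speeds; "tau": joint torques, N m; "eef_pos": TCP position; "tcp_rot": TCP orientation; "ft_force": force on the tool from outside, world axes, zero at the start; "moment": the same for the moment, N m; "opening": opening from 0.0 (shut) to 1.0 (fully open).
Only numpy, scipy, OpenCV 4.12 (cv2) and the standard library are available. Lean on these libraries where they do the work, as an engineer would, in place of code of your own. Each camera call takes 0.05 s, during which the arm holds its last target.

## Working session

There is one attempt and no reset: what is moved stays moved. The work goes in short steps, Python scripts to look and compute and a tool call to move; the robot and the scene stay as the last step left them, time stands still between calls to the robot, and variables do not carry over. Pictures are saved under pics/ and viewed, and the job is handed in when it is done.

Besides the shell and the picture viewer there is one more tool, called after "Emit:" by a JSON object that holds its "method" and its "body". move_arm: Moves the arm, as the interface text tells. Its arguments: {"type":"object","properties":{"rows":{"type":"array"}},"required":["rows"]}

```bash
mkdir -p pics
cat > h.py <<'E'
import numpy as np, cv2
from cell import env
np.set_printoptions(precision=2,suppress=True)
E
python3 - <<'E'
from h import *
print(env.state())
for n in ("scene","top","wrist"):
    c=env.calibration(n); print(n,c)
    p,d=env.read_camera(n)
    np.savez(f"{n}0.npz",p=p,d=d,**{k:np.array(v) for k,v in c.items()})
    cv2.imwrite(f"pics/{n}0.png",p)
print(env.state()['t'])
E
```

```text
{'t': 0.0, 'joints': array([ 1.11,  0.49,  1.56, -0.  ,  1.09, -0.11]), 'qvel': array([ 0.,  0., -0.,  0.,  0., -0.]), 'tau': array([  0.  , -61.26, -25.82,   0.07,   0.05,  -0.  ]), 'eef_pos': array([218.76, 585.2 , 233.03]), 'tcp_rot': array([-1.57,  0.  ,  1.21]), 'ft_force': array([ 0.14,  0.22, -0.54]), 'moment': array([0.01, 0.03, 0.04]), 'opening': 0.9994635212295623}
scene {'vertical_fov': 53.728057862409635, 'cx': 258.4764208861466, 'cy': 193.45214260149527, 'eye': array([1196.62,  226.29, 1087.03]), 'rotation': array([0.57, 0.01, 1.86])}
top {'vertical_fov': 51.570952478085246, 'cx': 261.0607975243162, 'cy': 192.02515032027776, 'eye': array([ 323.89,   19.59, 1173.31]), 'rotation': array([ 0.25,  0.  , -1.59])}
wrist {'vertical_fov': 71.03882159980006, 'cx': 252.93735746288024, 'cy': 190.77712410520283, 'eye': array([150.62, 609.61, 383.96]), 'rotation': array([-0.26, -0.  ,  1.21])}
0.15
```

View pics/scene0.png

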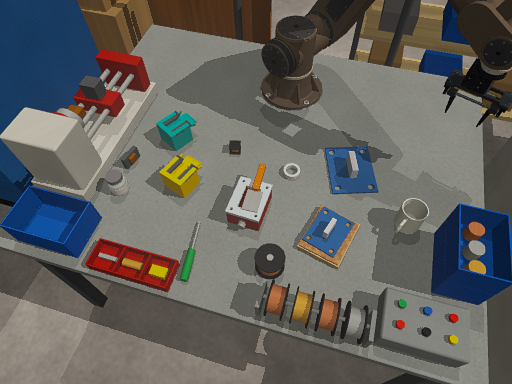

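View pics/top0.png

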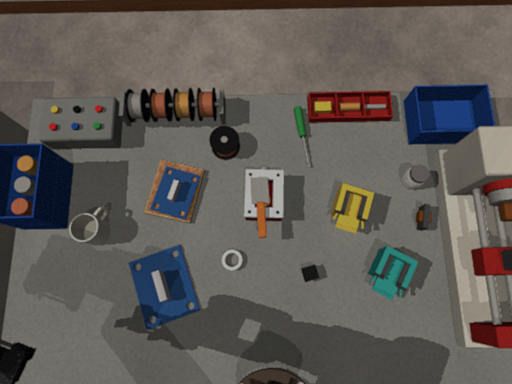

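View pics/wrist0.png

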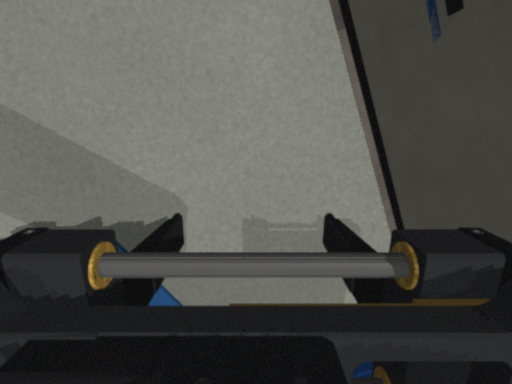

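```bash
cat >> h.py <<'E'
from scipy.spatial.transform import Rotation as Ro
def cloud(c,d):
    f=d.shape[0]/2/np.tan(np.radians(float(c['vertical_fov']))/2)
    v,u=np.mgrid[:d.shape[0],:d.shape[1]]
    P=np.stack([(u-float(c['cx']))/f*d,-(v-float(c['cy']))/f*d,-d],-1)
    return P@Ro.from_euler('xyz',c['rotation']).as_matrix().T+np.array(c['eye'])
def snap(n,tag):
    c=env.calibration(n); p,d=env.read_camera(n)
    np.savez(f"{tag}.npz",p=p,d=d,**{k:np.array(v) for k,v in c.items()})
    cv2.imwrite(f"pics/{tag}.png",p); return p,d,cloud(c,d)
def load(tag):
    z=np.load(f"{tag}.npz"); return z['p'],z['d'],cloud(z,z['d'])
def ortho(p,P,x0,x1,y0,y1,s=3):
    """world map image: up=+x, left=+y ; s px/mm... """
    pass
E
python3 - <<'E'
from h import *
p,d,P=load('top0')
for (u,v) in [(330,290),(230,290),(300,350)]: print('table',P[v,u])
def rep(name,pts):
    for (u,v) in pts: print(name,(u,v),P[v,u])
rep('cover',[(174,189),(190,175),(160,205)])
rep('hous',[(252,175),(277,175),(252,212),(277,212),(262,190),(262,220),(262,233)])
rep('rack',[(340,190),(366,195),(350,222),(355,205)])
rep('teal',[(395,270)])
for n,(a,b,c2,e) in dict(cov=(140,230,155,225),hou=(235,295,160,245),rack=(325,380,175,240)).items():
    im=cv2.resize(p[c2:e,a:b],None,fx=8,fy=8,interpolation=cv2.INTER_CUBIC); cv2.imwrite(f'pics/z_{n}.png',im); print(im.shape)
E
```

```text
table [ 325.46 -176.97   -0.58]
table [331.5  109.98  -3.92]
table [165.89 -83.87  -2.1 ]
cover (174, 189) [619.36 267.4   56.47]
cover (190, 175) [670.72 227.87  23.53]
cover (160, 205) [580.34 314.97  21.93]
hous (252, 175) [655.32  40.18  61.82]
hous (277, 175) [653.46 -32.64  62.85]
hous (252, 212) [543.83  41.71  70.12]
hous (277, 212) [543.14 -29.12  66.05]
hous (262, 190) [607.12  12.07  71.33]
hous (262, 220) [517.16  14.03  87.92]
hous (262, 233) [481.15  14.81  86.97]
rack (340, 190) [ 605.25 -213.52   59.95]
rack (366, 195) [ 584.42 -282.34   78.32]
rack (350, 222) [ 511.1  -235.32   60.07]
rack (355, 205) [ 560.13 -253.51   59.45]
teal (395, 270) [ 375.09 -349.65   58.08]
(560, 720, 3)
(680, 480, 3)
(520, 440, 3)
```

View pics/z_hou.png

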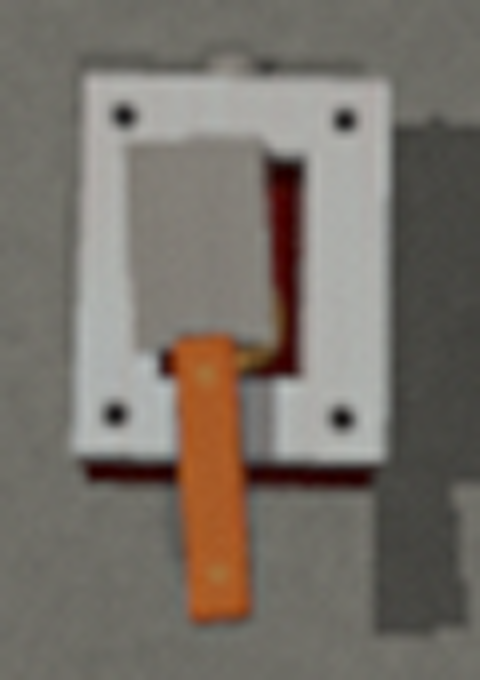

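View pics/z_rack.png

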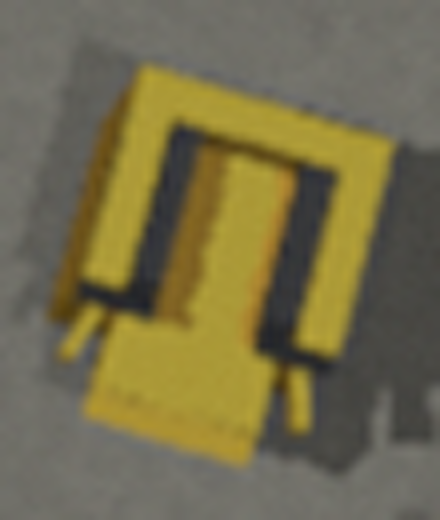

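View pics/z_cov.png

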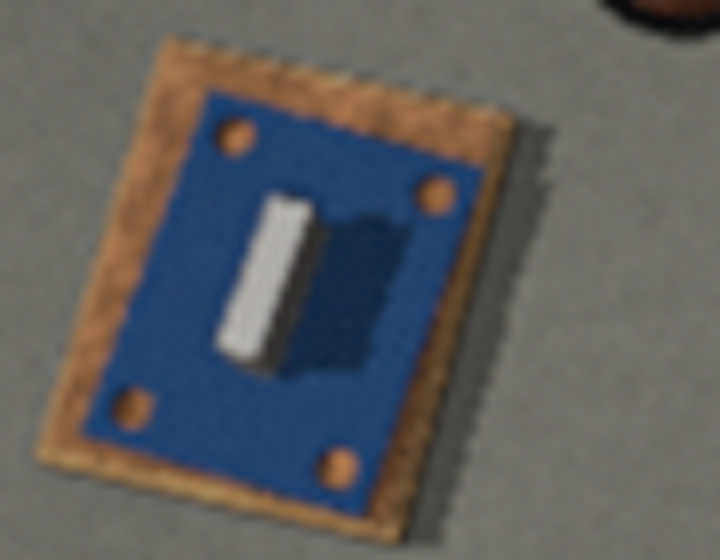

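Emit:
{"method": "move_arm", "body": {"rows": [{"tx":-0.87,"ty":-0.48,"tz":-3.11,"grip":100},{"tx":-0.87,"ty":-0.48,"tz":-3.11,"grip":100},{"tx":-0.87,"ty":-0.48,"tz":-3.11,"grip":100},{"tx":-0.87,"ty":-0.48,"tz":-3.11,"grip":100},{"tx":-0.87,"ty":-0.48,"tz":-3.11,"grip":100},{"tx":-0.87,"ty":-0.48,"tz":-3.11,"grip":100},{"tx":-0.87,"ty":-0.48,"tz":-3.11,"grip":100},{"tx":-0.87,"ty":-0.48,"tz":-3.11,"grip":100},{"tx":-0.87,"ty":-0.48,"tz":-3.11,"grip":100}]}}

```text
validation failed for argument at $.ro...
```

Emit:
{"method": "move_arm", "body": {"rows": [{"tx":-0.87,"ty":-0.48,"tz":-3.11,"grip":100},{"tx":-0.87,"ty":-0.48,"tz":-3.11,"grip":100},{"tx":-0.87,"ty":-0.48,"tz":-3.11,"grip":100},{"tx":-0.87,"ty":-0.48,"tz":-3.11,"grip":100},{"tx":-0.87,"ty":-0.48,"tz":-3.11,"grip":100},{"tx":-0.87,"ty":-0.48,"tz":-3.11,"grip":100},{"tx":-0.87,"ty":-0.48,"tz":-3.11,"grip":100},{"tx":-0.87,"ty":-0.48,"tz":-3.11,"grip":100},{"tx":-0.87,"ty":-0.48,"tz":-3.11,"grip":100},{"grip":100}]}}

```text
validation failed for argument at $.ro...
```

Run:
```python
from h import *
s=env.state(); print(s['t'],s['eef_pos'],s['tcp_rot'],abs(s['qvel']).max())
p,d,P=snap('wrist','w_cov')
```

```text
0.15 [218.79 585.29 233.2 ] [-1.57  0.    1.21] 0.0038264999211895475
```

View pics/w_cov.png

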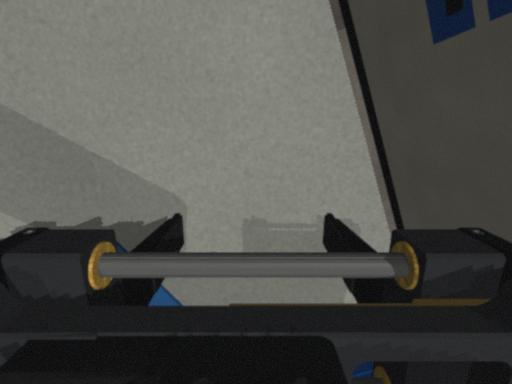

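Emit:
{"method": "move_arm", "body": {"rows": [{"tx":-0.87,"ty":-0.48,"tz":-3.11,"rx":0,"ry":0,"rz":0,"grip":100},{"tx":-0.87,"ty":-0.48,"tz":-3.11,"rx":0,"ry":0,"rz":0,"grip":100},{"tx":-0.87,"ty":-0.48,"tz":-3.11,"rx":0,"ry":0,"rz":0,"grip":100},{"tx":-0.87,"ty":-0.48,"tz":-3.11,"rx":0,"ry":0,"rz":0,"grip":100},{"tx":-0.87,"ty":-0.48,"tz":-3.11,"rx":0,"ry":0,"rz":0,"grip":100},{"tx":-0.87,"ty":-0.48,"tz":-3.11,"rx":0,"ry":0,"rz":0,"grip":100},{"tx":-0.87,"ty":-0.48,"tz":-3.11,"rx":0,"ry":0,"rz":0,"grip":100},{"tx":-0.87,"ty":-0.48,"tz":-3.11,"rx":0,"ry":0,"rz":0,"grip":100},{"tx":-0.87,"ty":-0.48,"tz":-3.11,"rx":0,"ry":0,"rz":0,"grip":100}]}}

```text
t: 0.95
eef_pos: [454.7, 412.9, 277.0]
tcp_rot: [-1.571, 0.0, 1.213]
ft_force: [0.8, 0.8, 1.0]
opening: 1.001
```

Emit:
{"method": "move_arm", "body": {"rows": [{"tx":-0.87,"ty":-0.48,"tz":-3.11,"rx":0,"ry":0,"rz":0,"grip":100},{"tx":-0.87,"ty":-0.48,"tz":-3.11,"rx":0,"ry":0,"rz":0,"grip":100},{"tx":-0.87,"ty":-0.48,"tz":-3.11,"rx":0,"ry":0,"rz":0,"grip":100},{"tx":-0.87,"ty":-0.48,"tz":-3.11,"rx":0,"ry":0,"rz":0,"grip":100},{"tx":-0.87,"ty":-0.48,"tz":-3.11,"rx":0,"ry":0,"rz":0,"grip":100},{"tx":-0.87,"ty":-0.48,"tz":-3.11,"rx":0,"ry":0,"rz":0,"grip":100},{"tx":-0.87,"ty":-0.48,"tz":-3.11,"rx":0,"ry":0,"rz":0,"grip":100},{"tx":-0.87,"ty":-0.48,"tz":-3.11,"rx":0,"ry":0,"rz":0,"grip":100},{"tx":-0.87,"ty":-0.48,"tz":-3.11,"rx":0,"ry":0,"rz":0,"grip":100},{"tx":0,"ty":0,"tz":0,"rx":0,"ry":0,"rz":0,"grip":100}]}}

```text
t: 1.78
eef_pos: [692.1, 238.7, 319.6]
tcp_rot: [-1.572, 0.0, 1.209]
ft_force: [0.3, 0.1, -0.5]
opening: 0.999
```

Run:
```python
from h import *
s=env.state(); print(s['t'],s['eef_pos'],s['tcp_rot'],abs(s['qvel']).max())
p,d,P=snap('wrist','w_cov')
```

```text
1.7833 [692.12 238.69 319.62] [-1.57  0.    1.21] 0.0951435247026249
```

View pics/w_cov.png

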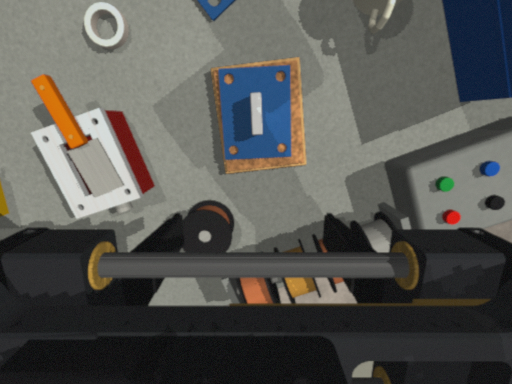

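Emit:
{"method": "move_arm", "body": {"rows": [{"tx":-3.7,"ty":0.3,"tz":-0.55,"rx":0,"ry":0,"rz":0,"grip":100},{"tx":-3.7,"ty":0.3,"tz":-0.55,"rx":0,"ry":0,"rz":0,"grip":100},{"tx":-3.7,"ty":0.3,"tz":-0.55,"rx":0,"ry":0,"rz":0,"grip":100},{"tx":-3.7,"ty":0.3,"tz":-0.55,"rx":0,"ry":0,"rz":0,"grip":100},{"tx":-3.7,"ty":0.3,"tz":-0.55,"rx":0,"ry":0,"rz":0,"grip":100},{"tx":-3.7,"ty":0.3,"tz":-0.55,"rx":0,"ry":0,"rz":0,"grip":100},{"tx":0,"ty":0,"tz":0,"rx":0,"ry":-0.12,"rz":0,"grip":100},{"tx":0,"ty":0,"tz":0,"rx":0,"ry":-0.12,"rz":0,"grip":100},{"tx":0,"ty":0,"tz":0,"rx":0,"ry":-0.12,"rz":0,"grip":100},{"tx":0,"ty":0,"tz":0,"rx":0,"ry":0,"rz":0,"grip":100}]}}

```text
t: 2.67
eef_pos: [641.0, 23.7, 302.0]
tcp_rot: [-1.571, -0.0, 1.579]
ft_force: [1.0, 0.8, -0.5]
opening: 1.001
```

Run:
```python
from h import *
s=env.state(); print(s['t'],s['eef_pos'],s['tcp_rot'],abs(s['qvel']).max())
p,d,P=snap('wrist','w_hou')
```

```text
2.6667 [640.99  23.68 302.02] [-1.57 -0.    1.58] 0.2295810989837664
```

View pics/w_hou.png

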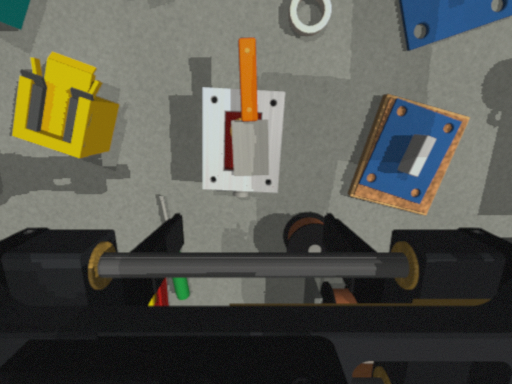

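Emit:
{"method": "move_arm", "body": {"rows": [{"tx":-3.6,"ty":0,"tz":0.3,"rx":0,"ry":0,"rz":0,"grip":100},{"tx":-3.6,"ty":0,"tz":0.3,"rx":0,"ry":0,"rz":0,"grip":100},{"tx":-3.6,"ty":0,"tz":0.3,"rx":0,"ry":0,"rz":0,"grip":100},{"tx":-3.6,"ty":0,"tz":0.3,"rx":0,"ry":0,"rz":0,"grip":100},{"tx":-3.6,"ty":0,"tz":0.3,"rx":0,"ry":0,"rz":0,"grip":100},{"tx":-3.6,"ty":0,"tz":0.3,"rx":0,"ry":0,"rz":0,"grip":100},{"tx":-3.6,"ty":0,"tz":0.3,"rx":0,"ry":0,"rz":0,"grip":100},{"tx":0,"ty":0,"tz":0,"rx":0,"ry":0,"rz":0,"grip":100}]}}

```text
t: 3.38
eef_pos: [620.3, -233.8, 301.4]
tcp_rot: [-1.57, 0.001, 1.565]
ft_force: [0.6, 1.0, -0.5]
opening: 1.0
```

Run:
```python
from h import *
s=env.state(); print(s['t'],s['eef_pos'],s['tcp_rot'],abs(s['qvel']).max())
p,d,P=snap('wrist','w_rack')
```

```text
3.3833 [ 620.26 -233.75  301.45] [-1.57  0.    1.56] 0.07744993173624494
```

View pics/w_rack.png

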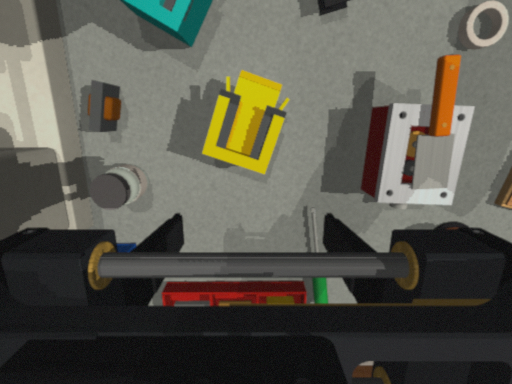

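```bash
cat >> h.py <<'E'
def hit(z,uv,h):
    """pixels -> world on plane z=h"""
    uv=np.asarray(uv,float).reshape(-1,2); f=192/np.tan(np.radians(float(z['vertical_fov']))/2)
    r=np.stack([(uv[:,0]-z['cx'])/f,-(uv[:,1]-z['cy'])/f,-np.ones(len(uv))],-1)@Ro.from_euler('xyz',z['rotation']).as_matrix().T
    e=np.array(z['eye']); return (e+r*((h-e[2])/r[:,2])[:,None])
E
python3 - <<'E'
from h import *
for tag in ('w_cov','w_hou','w_rack','top0'):
    p,d,P=load(tag); z=np.load(tag+'.npz')
    hsv=cv2.cvtColor(p,cv2.COLOR_BGR2HSV)
    print(tag,'eye',z['eye'],z['rotation'])
    # table height
    g=(hsv[...,1]<30)&(d>0)&(abs(P[...,2])<12)&(np.arange(384)[:,None]<200); print(' table z',np.median(P[g][:,2]))
    m=cv2.inRange(hsv,(8,170,120),(16,255,255)); m[205:]=0 if tag!='top0' else m[205:]
    n,l,s,c=cv2.connectedComponentsWithStats(m)
    for i in range(1,n):
        if s[i,4]>60:
            mm=l==i; zz=np.median(P[mm][:,2]); cs=cv2.findContours(mm.astype('uint8'),cv2.RETR_EXTERNAL,cv2.CHAIN_APPROX_NONE)[0][0]
            W=hit(z,cs.reshape(-1,2),88)[:,:2].astype('float32'); print(' orange',s[i],c[i],'z',zz,cv2.minAreaRect(W))
    m=cv2.inRange(hsv,(100,120,50),(125,255,255))
    n,l,s,c=cv2.connectedComponentsWithStats(m)
    for i in range(1,n):
        if s[i,4]>300:
            mm=l==i;cs=cv2.findContours(mm.astype('uint8'),cv2.RETR_EXTERNAL,cv2.CHAIN_APPROX_NONE)[0][0]
            W=hit(z,cs.reshape(-1,2),25)[:,:2].astype('float32'); print(' blue',s[i],c[i],'z',np.median(P[mm][:,2]),cv2.minAreaRect(W))
def crop(tag,u0,u1,v0,v1,n,k):
    p=cv2.imread(f'pics/{tag}.png'); cv2.imwrite(f'pics/{n}.png',cv2.resize(p[v0:v1,u0:u1],None,fx=k,fy=k,interpolation=cv2.INTER_CUBIC))
crop('w_hou',195,295,30,205,'c1',3.4*1)
crop('w_rack',190,300,60,180,'c2',5)
E
```

```text
w_cov eye [623.83 263.3  470.38] [-0.26 -0.    1.21]
 table z -0.37092794536366114
 orange [  32   75   56   74 1435] [ 59.11 110.71] z 86.72521681539354 ((521.5342407226562, 20.65593147277832), (98.41803741455078, 28.200557708740234), 2.6324539184570312)
 blue [198   0  37  20 325] [214.94   7.37] z 6.720061610074595 ((461.035400390625, 268.6014709472656), (51.94890594482422, 24.22678565979004), 69.2999038696289)
 blue [ 443    0   69  102 5998] [480.87  46.73] z 58.24873838857786 ((649.8406982421875, 617.02490234375), (95.53887176513672, 158.48138427734375), 83.12289428710938)
 blue [ 219   66   72   93 5217] [255.6  111.36] z 24.668617076987914 ((617.9871826171875, 270.74761962890625), (107.94200897216797, 137.6564483642578), 71.95624542236328)
w_hou eye [568.26  22.13 452.84] [-0.26 -0.    1.58]
 table z -0.34379468199500707
 orange [ 239   38   19   83 1282] [247.87  79.2 ] z 87.48962686915573 ((520.4819946289062, 16.36640167236328), (97.0749282836914, 21.099660873413086), 1.7106469869613647)
 blue [ 400    0  112   50 3316] [446.86  17.29] z 7.132258985013976 ((414.983154296875
[... 892 characters left out ...]
25097656), 1.2374355792999268)
 blue [ 404   85   91   59 3214] [446.91 112.97] z 7.898279917007358 ((856.234375, -578.8367309570312), (193.64125061035156, 276.8548583984375), 1.0188713073730469)
 blue [  0 143  43  76 918] [ 21.29 183.24] z 98.37777103672215 ((666.4190673828125, 749.2677001953125), (129.9544219970703, 235.52310180664062), 89.92749786376953)
 blue [ 151  167   49   52 1310] [175.44 192.77] z 24.041688798746804 ((618.0172119140625, 270.40814208984375), (108.006103515625, 136.78289794921875), 71.81688690185547)
 blue [ 129  245   71   84 3150] [163.78 286.73] z 6.1424434080634 ((346.7799072265625, 295.3893127441406), (192.77891540527344, 151.7367706298828), 18.526222229003906)
```

View pics/c1.png

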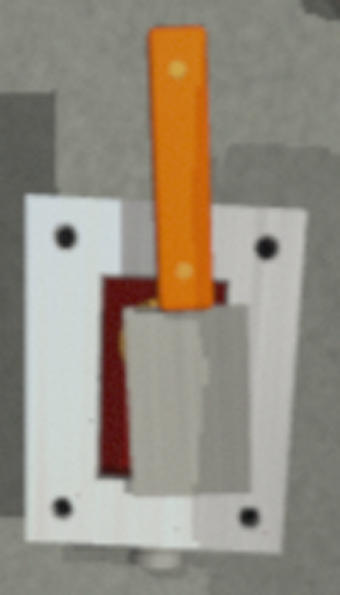

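View pics/c2.png

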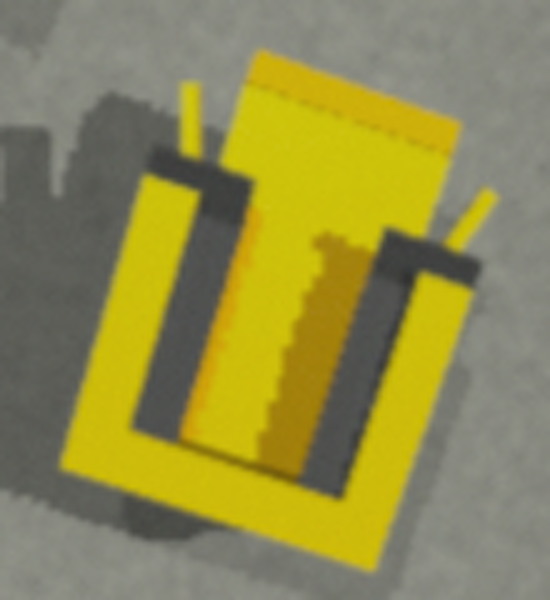

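Run:
```python
from h import *
def px(l): return np.array(l)/5+[190,60]-0.4
z=np.load('w_rack.npz')
C=hit(z,px([(60,468),(375,572)]),80); print('back corners',C, np.linalg.norm(C[1]-C[0]), 'center of back',C.mean(0))
ey=(C[1]-C[0])[:2]; print('yaw', np.degrees(np.arctan2(-ey[0],ey[1])))
L=hit(z,px([(60,468),(148,170),(375,572),(480,262)]),80); print(L)
for a,b in((0,1),(2,3)):
    v=L[a]-L[b]; print('side',np.linalg.norm(v),np.degrees(np.arctan2(v[1],v[0])))
F=hit(z,px([(247,87),(456,157)]),60); print('ledge front',F,F.mean(0),np.linalg.norm(F[1]-F[0]))
S=hit(z,px([(183,440),(300,478)]),60); print('slot end between lips floor',S,S.mean(0))
for tag in('w_rack','w_hou','top0'):
    p,d,P=load(tag); z=np.load(tag+'.npz'); hsv=cv2.cvtColor(p,cv2.COLOR_BGR2HSV)
    R=(P[...,2]>70)&(P[...,2]<90)&(abs(P[...,0]-560)<75)&(abs(P[...,1]+250)<80)
    cs=max(cv2.findContours(R.astype('uint8'),cv2.RETR_EXTERNAL,cv2.CHAIN_APPROX_NONE)[0],key=len)
    W=hit(z,cs.reshape(-1,2),80)[:,:2].astype('float32'); print(tag,'rack top',np.median(P[R][:,2]),cv2.minAreaRect(W))
    # holes of housing: dark blobs on flange
    gray=p.max(2); 
    for nm,h,col in(('thread',72,0),('chole',25,1)):
        if col==0:
            box=(abs(P[...,0]-600)<85)&(abs(P[...,1]-5)<70); m=((gray<70)&box).astype('uint8')
        else:
            box=(abs(P[...,0]-618)<75)&(abs(P[...,1]-270)<75)
            m=((cv2.inRange(hsv,(4,60,60),(22,255,255))>0)&box).astype('uint8')
        n,l,s,c=cv2.connectedComponentsWithStats(m)
        for i in range(1,n):
            if 3<s[i,4]<130 and max(s[i,2:4])<14: print(' ',nm,s[i,4],c[i],hit(z,c[i],h)[0])
```

```text
back corners [[ 591.88 -304.96   80.  ]
 [ 621.67 -217.85   80.  ]] 92.05974634381882 center of back [ 606.78 -261.41   80.  ]
yaw -18.87421329355445
[[ 591.88 -304.96   80.  ]
 [ 514.37 -277.69   80.  ]
 [ 621.67 -217.85   80.  ]
 [ 538.   -190.35   80.  ]]
side 82.17124872862242 -19.383456260879612
side 88.0696325947987 -18.19847352339075
ledge front [[ 491.49 -252.36   60.  ]
 [ 509.74 -195.28   60.  ]] [ 500.62 -223.82   60.  ] 59.92354410638952
slot end between lips floor [[ 586.41 -272.73   60.  ]
 [ 597.62 -238.98   60.  ]] [ 592.02 -255.86   60.  ]
w_rack rack top 79.04772456343892 ((564.2564086914062, -247.78982543945312), (91.88398742675781, 88.72674560546875), 70.91300964355469)
  thread 14 [401.36 114.93] [542.61 -31.69  72.  ]
  thread 7 [459.14 117.43] [546.39  47.65  72.  ]
  thread 34 [426.88 130.26] [563.24   6.32  72.  ]
  thread 9 [414.11 143.67] [581.44  -8.64  72.  ]
  thread 34 [406.94 181.15] [635.13 -11.14  72.  ]
  thread 8 [388.12 192.12] [651.45 -36.41  72.  ]
  thread 5 [390.8 204.6] [670.65 -30.1   72.  ]
w_hou rack top 78.35526644639856 ((564.87670898437
[... 563 characters left out ...]
194 ((562.020751953125, -246.54400634765625), (93.0683822631836, 92.28756713867188), 70.81150817871094)
  thread 4 [277.5 174.5] [652.22 -33.7   72.  ]
  thread 6 [285.33 177.17] [643.73 -56.04  72.  ]
  thread 20 [285.   188.65] [609.53 -53.85  72.  ]
  thread 5 [285.2 201. ] [573.28 -53.13  72.  ]
  thread 11 [284.91 211.36] [543.32 -51.23  72.  ]
  thread 9 [286.22 217.22] [526.46 -54.33  72.  ]
  thread 24 [251.38 218.62] [524.54  43.72  72.  ]
  thread 5 [283.4 223.8] [507.94 -45.74  72.  ]
  chole 15 [169.13 171.53] [682.54 290.85  25.  ]
  chole 12 [194.   178.83] [658.   215.31  25.  ]
  chole 14 [156.21 205.64] [577.95 325.29  25.  ]
  chole 14 [181.64 213.21] [553.58 249.52  25.  ]
```

Emit:
{"method": "move_arm", "body": {"rows": [{"tx":3.1,"ty":1.85,"tz":1.37,"rx":0,"ry":0,"rz":0,"grip":100},{"tx":3.1,"ty":1.85,"tz":1.37,"rx":0,"ry":0,"rz":0,"grip":100},{"tx":3.1,"ty":1.85,"tz":1.37,"rx":0,"ry":0,"rz":0,"grip":100},{"tx":3.1,"ty":1.85,"tz":1.37,"rx":0,"ry":0,"rz":0,"grip":100},{"tx":3.1,"ty":1.85,"tz":1.37,"rx":0,"ry":0,"rz":0,"grip":100},{"tx":3.1,"ty":1.85,"tz":1.37,"rx":0,"ry":0,"rz":0,"grip":100},{"tx":3.1,"ty":1.85,"tz":1.37,"rx":0,"ry":0,"rz":0,"grip":100},{"tx":3.1,"ty":1.85,"tz":1.37,"rx":0,"ry":0,"rz":0,"grip":100},{"tx":0,"ty":0,"tz":0,"rx":0,"ry":-0.04,"rz":0,"grip":100},{"tx":0,"ty":0,"tz":0,"rx":0,"ry":0,"rz":0,"grip":100}]}}

```text
t: 4.27
eef_pos: [509.7, 21.6, 153.6]
tcp_rot: [-1.569, -0.0, 1.616]
ft_force: [-0.2, -0.6, 0.5]
opening: 1.004
```

```bash
cat >> h.py <<'E'
def delta(x,y,z,yaw=None,s=None):
    s=s or env.state(); R=Ro.from_euler('xyz',s['tcp_rot']).as_matrix()
    t=R.T@(np.array([x,y,z])-s['eef_pos'])/10
    print('t',round(s['t'],2),'pos',s['eef_pos'],'rot',s['tcp_rot'],'F',s['ft_force'],'open',round(s['opening'],3))
    print('tool delta cm (tx,ty,tz):',t,end=' ')
    if yaw is not None:
        R2=Ro.from_euler('xyz',[-np.pi/2,0,yaw]).as_matrix(); print('rotvec',Ro.from_matrix(R.T@R2).as_rotvec().round(4),end='')
    print()
E
python3 - <<'E'
from h import *
delta(512.4,16.1,85,1.606)
E
```

```text
t 4.27 pos [509.73  21.56 153.56] rot [-1.57 -0.    1.62] F [-0.23 -0.57  0.48] open 1.004
tool delta cm (tx,ty,tz): [-0.56  6.86 -0.25] rotvec [-0.    0.01  0.  ]
```

Emit:
{"method": "move_arm", "body": {"rows": [{"tx":-0.5,"ty":2,"tz":-0.2,"rx":0,"ry":0.01,"rz":0,"grip":100},{"tx":0,"ty":2.5,"tz":0,"rx":0,"ry":0,"rz":0,"grip":80},{"tx":0,"ty":1.5,"tz":0,"rx":0,"ry":0,"rz":0,"grip":60},{"tx":0,"ty":0,"tz":0,"rx":0,"ry":0,"rz":0,"grip":50},{"tx":0,"ty":0,"tz":0,"rx":0,"ry":0,"rz":0,"grip":50}]}}

```text
t: 4.68
eef_pos: [513.4, 14.0, 94.2]
tcp_rot: [-1.57, -0.0, 1.601]
ft_force: [0.1, -0.2, 0.4]
opening: 0.775
```

Run:
```python
from h import *
delta(512.4,16.1,85,1.606)
snap('wrist','w_g1');
```

```text
t 4.68 pos [513.42  14.03  94.24] rot [-1.57 -0.    1.6 ] F [ 0.09 -0.24  0.43] open 0.775
tool delta cm (tx,ty,tz): [0.21 0.92 0.1 ] rotvec [-0.   -0.01  0.  ]
```

View pics/w_g1.png

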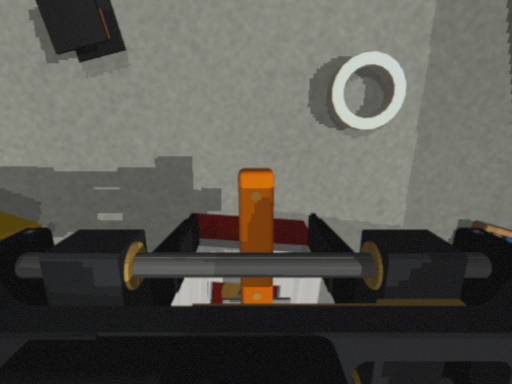

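Emit:
{"method": "move_arm", "body": {"rows": [{"tx":0.2,"ty":0.92,"tz":0.1,"rx":0,"ry":0,"rz":0,"grip":40},{"tx":0,"ty":0,"tz":0,"rx":0,"ry":0,"rz":0,"grip":25},{"tx":0,"ty":0,"tz":0,"rx":0,"ry":0,"rz":0,"grip":0},{"tx":0,"ty":0,"tz":0,"rx":0,"ry":0,"rz":0,"grip":0},{"tx":0,"ty":0,"tz":0,"rx":0,"ry":0,"rz":0,"grip":0},{"tx":0,"ty":0,"tz":0,"rx":0,"ry":0,"rz":0,"grip":0},{"tx":0,"ty":0,"tz":0,"rx":0,"ry":0,"rz":0,"grip":0},{"tx":0,"ty":0,"tz":0,"rx":0,"ry":0,"rz":0,"grip":0},{"tx":0,"ty":0,"tz":0,"rx":0,"ry":0,"rz":0,"grip":0},{"tx":0,"ty":0,"tz":0,"rx":0,"ry":0,"rz":0,"grip":0}]}}

```text
t: 5.57
eef_pos: [512.2, 16.0, 85.0]
tcp_rot: [-1.571, -0.0, 1.603]
ft_force: [-0.6, -1.1, 3.3]
opening: 0.229
```

Emit:
{"method": "move_arm", "body": {"rows": [{"tx":0,"ty":-0.5,"tz":0,"rx":0,"ry":0,"rz":0,"grip":0},{"tx":0,"ty":-1,"tz":0,"rx":0,"ry":0,"rz":0,"grip":0},{"tx":0,"ty":-2,"tz":0,"rx":0,"ry":0,"rz":0,"grip":0},{"tx":0,"ty":-2,"tz":0,"rx":0,"ry":0,"rz":0,"grip":0},{"tx":0,"ty":-2,"tz":0,"rx":0,"ry":0,"rz":0,"grip":0},{"tx":0,"ty":0,"tz":0,"rx":0,"ry":0,"rz":0,"grip":0},{"tx":0,"ty":0,"tz":0,"rx":0,"ry":0,"rz":0,"grip":0}]}}

```text
t: 6.15
eef_pos: [512.3, 16.0, 161.0]
tcp_rot: [-1.573, 0.0, 1.603]
ft_force: [0.2, 1.3, -2.3]
opening: 0.228
```

Run:
```python
from h import *
delta(391.2,-187.2,160,1.571-.332)
for n in('scene','top'):
    p,d,P=snap(n,n+'_l1'); z=np.load(n+'_l1.npz')
    hsv=cv2.cvtColor(p,cv2.COLOR_BGR2HSV)
    m=(cv2.inRange(hsv,(8,170,120),(16,255,255))>0)&(P[...,2]>100)&(abs(P[...,0]-520)<90)&(abs(P[...,1])<60)
    Q=P[m]; print(n,len(Q),Q.mean(0), 'slope dz/dx',np.polyfit(Q[:,0],Q[:,2],1)[0] if len(Q)>9 else 0)
    b=(hsv[...,1]<60)&(P[...,2]>105)&(P[...,2]<165)&(P[...,0]>575)&(P[...,0]<660)&(abs(P[...,1]-18)<40)
    Q=P[b]; print(' blade',len(Q),Q.mean(0) if len(Q) else 0,'slope',np.polyfit(Q[:,0],Q[:,2],1)[0] if len(Q)>9 else 0, Q.min(0),Q.max(0))
p=cv2.imread('pics/scene_l1.png'); cv2.imwrite('pics/c3.png',cv2.resize(p[100:280,180:340],None,fx=3.3,fy=3.3))
```

```text
t 6.15 pos [512.3   16.01 160.96] rot [-1.57  0.    1.6 ] F [ 0.24  1.3  -2.35] open 0.228
tool delta cm (tx,ty,tz): [-19.92   0.07  12.76] rotvec [0.   0.36 0.  ]
scene 123 [539.49  15.54 165.66] slope dz/dx -0.00923731692788753
 blade 356 [612.89  17.8  151.93] slope 0.0012704084378575256 [575.52  -7.59 147.06] [648.94  44.13 157.05]
top 0 [nan nan nan] slope dz/dx 0
 blade 45 [640.68  15.83 148.48] slope -0.4252771316436527 [636.32  -4.72 144.46] [644.46  43.73 152.2 ]<stdin>:7: RuntimeWarning: Mean of empty slice.
  ret = um.true_divide(
```

View pics/c3.png

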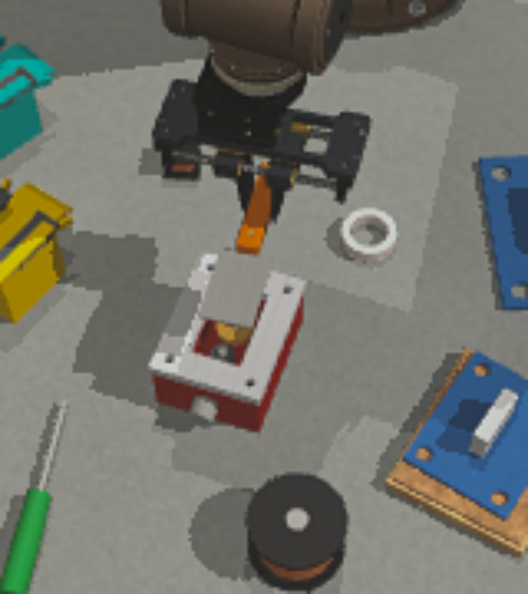

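Emit:
{"method": "move_arm", "body": {"rows": [{"tx":-3.32,"ty":0,"tz":2.13,"rx":0,"ry":0,"rz":0,"grip":0},{"tx":-3.32,"ty":0,"tz":2.13,"rx":0,"ry":0,"rz":0,"grip":0},{"tx":-3.32,"ty":0,"tz":2.13,"rx":0,"ry":0,"rz":0,"grip":0},{"tx":-3.32,"ty":0,"tz":2.13,"rx":0,"ry":0,"rz":0,"grip":0},{"tx":-3.32,"ty":0,"tz":2.13,"rx":0,"ry":0,"rz":0,"grip":0},{"tx":-3.32,"ty":0,"tz":2.13,"rx":0,"ry":0.09,"rz":0,"grip":0},{"tx":0,"ty":0,"tz":0,"rx":0,"ry":0.1,"rz":0,"grip":0},{"tx":0,"ty":0,"tz":0,"rx":0,"ry":0.1,"rz":0,"grip":0},{"tx":0,"ty":0,"tz":0,"rx":0,"ry":0.07,"rz":0,"grip":0},{"tx":0,"ty":0,"tz":0,"rx":0,"ry":0,"rz":0,"grip":0}]}}

```text
t: 7.08
eef_pos: [390.2, -187.3, 159.0]
tcp_rot: [-1.569, -0.001, 1.239]
ft_force: [0.7, 0.5, -1.2]
opening: 0.232
```

Emit:
{"method": "move_arm", "body": {"rows": [{"tx":0,"ty":0,"tz":0,"rx":0,"ry":0,"rz":0,"grip":0}]}}

```text
t: 7.17
eef_pos: [390.5, -187.1, 159.2]
tcp_rot: [-1.569, -0.0, 1.245]
ft_force: [0.1, -0.5, -1.8]
opening: 0.229
```

Run:
```python
from h import *
delta(391.2,-187.2,80,1.571-.332)
for n in('scene','top'): snap(n,n+'_l2')
p=cv2.imread('pics/scene_l2.png'); a=cv2.resize(p[100:240,120:300],None,fx=4,fy=4)
cv2.imwrite('pics/c4.png',a)
p=cv2.imread('pics/top_l2.png'); cv2.imwrite('pics/c5.png',cv2.resize(p[170:300,280:420],None,fx=4,fy=4))
```

```text
t 7.17 pos [ 390.49 -187.08  159.16] rot [-1.57 -0.    1.25] F [ 0.07 -0.5  -1.76] open 0.229
tool delta cm (tx,ty,tz): [ 0.01  7.92 -0.08] rotvec [-0.    0.01  0.  ]
```

View pics/c4.png

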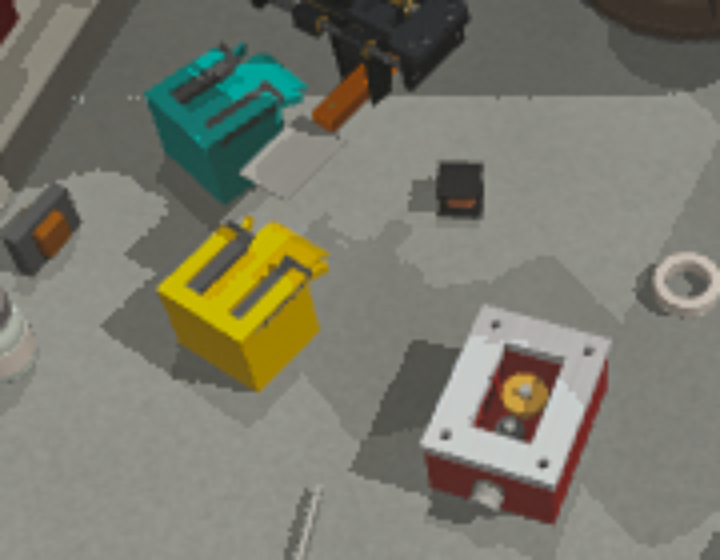

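View pics/c5.png

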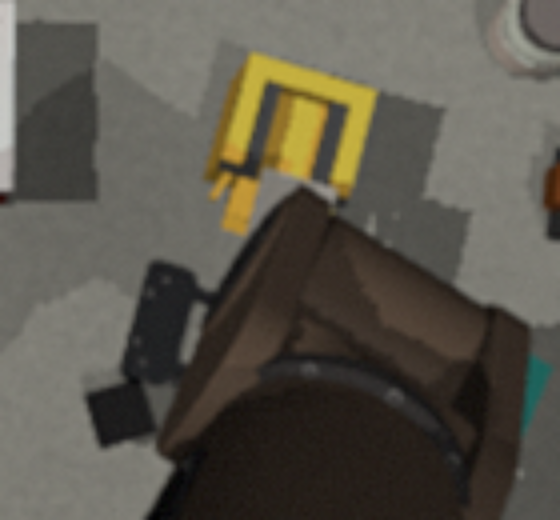

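Emit:
{"method": "move_arm", "body": {"rows": [{"tx":0,"ty":3,"tz":0,"rx":0,"ry":0.004,"rz":0,"grip":0},{"tx":0,"ty":3,"tz":0,"rx":0,"ry":0,"rz":0,"grip":0},{"tx":0,"ty":1.8,"tz":0,"rx":0,"ry":0,"rz":0,"grip":0},{"tx":0,"ty":0,"tz":0,"rx":0,"ry":0,"rz":0,"grip":0},{"tx":0,"ty":0,"tz":0,"rx":0,"ry":0,"rz":0,"grip":0},{"tx":0,"ty":0,"tz":0,"rx":0,"ry":0,"rz":0,"grip":0}]}}

```text
t: 7.77
eef_pos: [391.2, -187.3, 82.6]
tcp_rot: [-1.571, 0.0, 1.24]
ft_force: [0.3, 0.3, -1.6]
opening: 0.226
```

Run:
```python
from h import *
delta(391.2,-187.2,75,1.571-.332)
p,d,P=snap('scene','scene_l3')
a=cv2.resize(p[90:210,140:260],None,fx=5,fy=5,interpolation=cv2.INTER_CUBIC)
cv2.imwrite('pics/c6.png',a)
hsv=cv2.cvtColor(p,cv2.COLOR_BGR2HSV)
b=(hsv[...,1]<60)&(P[...,2]>45)&(P[...,2]<90)&(P[...,0]>440)&(P[...,0]<525)&(P[...,1]<-180)&(P[...,1]>-270)
Q=P[b]; e=np.array([.9455,-.3256]); r=(Q[:,:2]-[568.96,-248.4])
print('blade rack x',(r@e).min(),(r@e).max(),'rack y',(r@[.3256,.9455]).min(),(r@[.3256,.9455]).max(),'z',np.median(Q[:,2]),np.polyfit(r@e,Q[:,2],1))
y=(hsv[...,1]>150)&(hsv[...,0]>20)&(hsv[...,0]<32)&(abs(P[...,2]-60)<8)&(P[...,0]>480)&(P[...,0]<620)&(P[...,1]<-180)&(P[...,1]>-300)
print('floor z',np.median(P[y][:,2]),y.sum())
```

```text
t 7.77 pos [ 391.19 -187.31   82.56] rot [-1.57  0.    1.24] F [ 0.34  0.31 -1.65] open 0.226
tool delta cm (tx,ty,tz): [0.01 0.76 0.  ] rotvec [ 0.  0. -0.]
blade rack x -127.7163342369274 -37.23361562649477 rack y -34.2697334564206 25.610465621654487 z 73.58724784182675 [ 0.03 75.93]
floor z 60.392821091865244 275
```

View pics/c6.png

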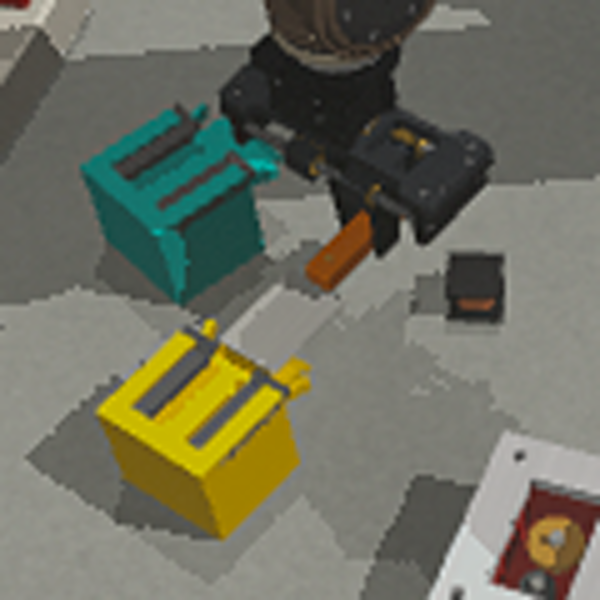

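Emit:
{"method": "move_arm", "body": {"rows": [{"tx":0,"ty":0.5,"tz":0,"rx":0,"ry":0,"rz":0,"grip":0},{"tx":0,"ty":0.25,"tz":0,"rx":0,"ry":0,"rz":0,"grip":0},{"tx":0,"ty":0,"tz":0,"rx":0,"ry":0,"rz":0,"grip":0},{"tx":0,"ty":0,"tz":-0.7,"rx":0,"ry":0,"rz":0,"grip":0},{"tx":0,"ty":0,"tz":-0.8,"rx":0,"ry":0,"rz":0,"grip":0},{"tx":0,"ty":0,"tz":0,"rx":0,"ry":0,"rz":0,"grip":0},{"tx":0,"ty":0,"tz":0,"rx":0,"ry":0,"rz":0,"grip":0}]}}

```text
t: 8.4
eef_pos: [405.5, -192.3, 74.3]
tcp_rot: [-1.571, 0.0, 1.239]
ft_force: [-0.3, 0.1, -1.3]
opening: 0.229
```

Run:
```python
from h import *
delta(466.8,-213.2,75,1.571-.332)
p,d,P=snap('scene','scene_l4')
a=cv2.resize(p[110:210,140:240],None,fx=6,fy=6,interpolation=cv2.INTER_CUBIC)
cv2.imwrite('pics/c7.png',a)
```

```text
t 8.4 pos [ 405.54 -192.32   74.32] rot [-1.57  0.    1.24] F [-0.33  0.13 -1.27] open 0.229
tool delta cm (tx,ty,tz): [ 0.02 -0.06 -6.47] rotvec [ 0.  0. -0.]
```

View pics/c7.png

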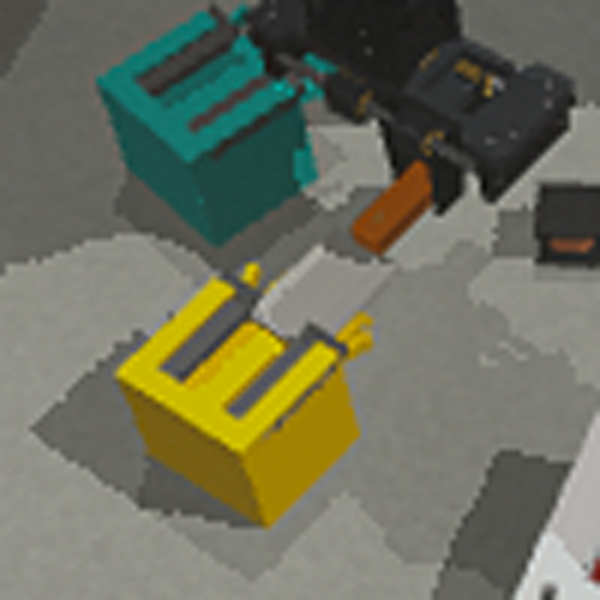

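Emit:
{"method": "move_arm", "body": {"rows": [{"tx":0,"ty":0,"tz":-1,"rx":0,"ry":0,"rz":0,"grip":0},{"tx":0,"ty":0,"tz":-1,"rx":0,"ry":0,"rz":0,"grip":0},{"tx":0,"ty":0,"tz":-1,"rx":0,"ry":0,"rz":0,"grip":0},{"tx":0,"ty":0,"tz":0,"rx":0,"ry":0,"rz":0,"grip":0},{"tx":0,"ty":0,"tz":0,"rx":0,"ry":0,"rz":0,"grip":0}]}}

```text
t: 8.87
eef_pos: [433.8, -202.0, 74.1]
tcp_rot: [-1.571, -0.0, 1.239]
ft_force: [0.5, 0.1, -1.3]
opening: 0.23
```

Emit:
{"method": "move_arm", "body": {"rows": [{"tx":0,"ty":0,"tz":-1,"rx":0,"ry":0,"rz":0,"grip":0},{"tx":0,"ty":0,"tz":-1,"rx":0,"ry":0,"rz":0,"grip":0},{"tx":0,"ty":0,"tz":-0.7,"rx":0,"ry":0,"rz":0,"grip":0},{"tx":0,"ty":0,"tz":0,"rx":0,"ry":0,"rz":0,"grip":0},{"tx":0,"ty":0,"tz":0,"rx":0,"ry":0,"rz":0,"grip":0}]}}

```text
t: 9.28
eef_pos: [459.1, -210.7, 74.2]
tcp_rot: [-1.571, -0.0, 1.239]
ft_force: [0.0, -0.1, -2.6]
opening: 0.228
```

Run:
```python
from h import *
delta(466.8,-213.2,74,1.571-.332)
p,d,P=snap('scene','scene_l5')
a=cv2.resize(p[110:210,140:240],None,fx=6,fy=6,interpolation=cv2.INTER_CUBIC)
cv2.imwrite('pics/c8.png',a)
```

```text
t 9.28 pos [ 459.07 -210.69   74.17] rot [-1.57 -0.    1.24] F [ 0.04 -0.09 -2.59] open 0.228
tool delta cm (tx,ty,tz): [ 0.01  0.02 -0.81] rotvec [-0.  0.  0.]
```

View pics/c8.png

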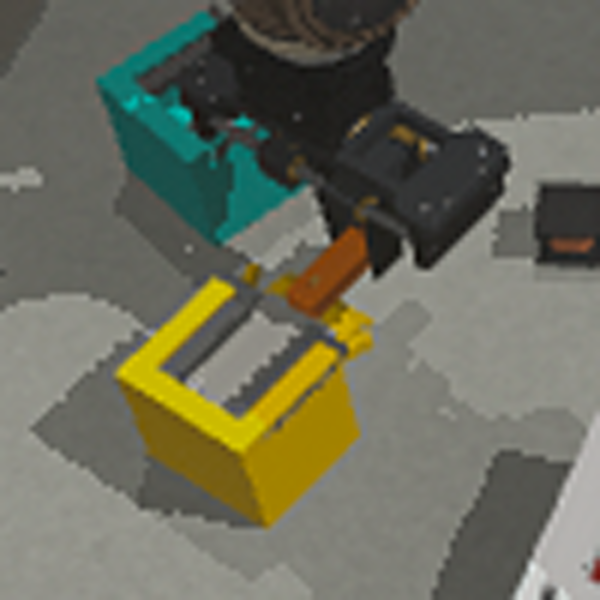

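Emit:
{"method": "move_arm", "body": {"rows": [{"tx":0,"ty":0,"tz":-0.3,"rx":0,"ry":0,"rz":0,"grip":0},{"tx":0,"ty":0,"tz":-0.2,"rx":0,"ry":0,"rz":0,"grip":0},{"tx":0,"ty":0,"tz":-0.1,"rx":0,"ry":0,"rz":0,"grip":0},{"tx":0,"ty":0,"tz":0,"rx":0,"ry":0,"rz":0,"grip":0},{"tx":0,"ty":0,"tz":0,"rx":0,"ry":0,"rz":0,"grip":0}]}}

```text
t: 9.75
eef_pos: [464.5, -212.6, 74.3]
tcp_rot: [-1.571, -0.0, 1.239]
ft_force: [-0.1, 0.5, -0.9]
opening: 0.226
```

Emit:
{"method": "move_arm", "body": {"rows": [{"tx":0,"ty":0,"tz":-0.1,"rx":0,"ry":0,"rz":0,"grip":0},{"tx":0,"ty":0,"tz":-0.1,"rx":0,"ry":0,"rz":0,"grip":0},{"tx":0,"ty":0,"tz":0,"rx":0,"ry":0,"rz":0,"grip":0},{"tx":0,"ty":0,"tz":0,"rx":0,"ry":0,"rz":0,"grip":0}]}}

```text
t: 10.08
eef_pos: [465.7, -212.9, 74.1]
tcp_rot: [-1.569, -0.0, 1.239]
ft_force: [-4.4, 1.2, 0.1]
opening: 0.225
```

Emit:
{"method": "move_arm", "body": {"rows": [{"tx":0,"ty":0,"tz":-0.1,"rx":0,"ry":0,"rz":0,"grip":0},{"tx":0,"ty":0,"tz":0,"rx":0,"ry":0,"rz":0,"grip":0},{"tx":0,"ty":0,"tz":0,"rx":0,"ry":0,"rz":0,"grip":0}]}}

```text
t: 10.33
eef_pos: [465.8, -212.8, 74.0]
tcp_rot: [-1.567, -0.001, 1.239]
ft_force: [-9.9, 2.2, 1.0]
opening: 0.231
```

Emit:
{"method": "move_arm", "body": {"rows": [{"tx":0,"ty":0,"tz":-0.1,"rx":0,"ry":0,"rz":0,"grip":0},{"tx":0,"ty":0,"tz":0,"rx":0,"ry":0,"rz":0,"grip":0},{"tx":0,"ty":0,"tz":0,"rx":0,"ry":0,"rz":0,"grip":0}]}}

```text
t: 10.58
eef_pos: [466.0, -212.6, 73.8]
tcp_rot: [-1.565, -0.001, 1.239]
ft_force: [-12.5, 3.8, 3.4]
opening: 0.229
```

Emit:
{"method": "move_arm", "body": {"rows": [{"tx":0,"ty":0.1,"tz":0,"rx":0,"ry":0,"rz":0,"grip":0},{"tx":0,"ty":0,"tz":0,"rx":0,"ry":0,"rz":0,"grip":0},{"tx":0,"ty":0,"tz":0,"rx":0,"ry":0,"rz":0,"grip":28},{"tx":0,"ty":0,"tz":0,"rx":0,"ry":0,"rz":0,"grip":35},{"tx":0,"ty":0,"tz":0,"rx":0,"ry":0,"rz":0,"grip":45},{"tx":0,"ty":0,"tz":0,"rx":0,"ry":0,"rz":0,"grip":50},{"tx":0,"ty":0,"tz":0,"rx":0,"ry":0,"rz":0,"grip":50},{"tx":0,"ty":0,"tz":0,"rx":0,"ry":0,"rz":0,"grip":50}]}}

```text
t: 11.25
eef_pos: [468.5, -214.0, 73.4]
tcp_rot: [-1.571, 0.0, 1.239]
ft_force: [-0.1, -0.9, 0.2]
opening: 0.494
```

Run:
```python
from h import *
delta(466.8,-213.2,164,1.571-.332)
p,d,P=snap('wrist','w_r1')
```

```text
t 11.25 pos [ 468.5  -214.04   73.39] rot [-1.57  0.    1.24] F [-0.11 -0.91  0.19] open 0.494
tool delta cm (tx,ty,tz): [ 0.02 -9.06  0.18] rotvec [ 0. -0. -0.]
```

View pics/w_r1.png

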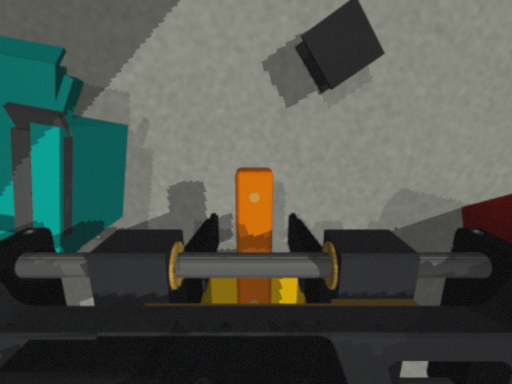

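Emit:
{"method": "move_arm", "body": {"rows": [{"tx":0,"ty":-1,"tz":0,"rx":0,"ry":0,"rz":0,"grip":50},{"tx":0,"ty":-2,"tz":0,"rx":0,"ry":0,"rz":0,"grip":50},{"tx":0,"ty":-3,"tz":0,"rx":0,"ry":0,"rz":0,"grip":50},{"tx":0,"ty":-4,"tz":0,"rx":0,"ry":0,"rz":0,"grip":60},{"tx":3,"ty":-2,"tz":-1,"rx":0,"ry":0,"rz":0,"grip":70},{"tx":4,"ty":0,"tz":-1,"rx":0,"ry":0,"rz":0,"grip":70},{"tx":4,"ty":0,"tz":-1,"rx":0,"ry":0,"rz":0,"grip":70},{"tx":4,"ty":0,"tz":-1,"rx":0,"ry":0,"rz":0,"grip":70},{"tx":4,"ty":0,"tz":0,"rx":0,"ry":0,"rz":0,"grip":70},{"tx":4,"ty":0,"tz":0,"rx":0,"ry":0,"rz":0,"grip":70}]}}

```text
t: 12.13
eef_pos: [581.6, -7.6, 194.2]
tcp_rot: [-1.572, -0.0, 1.239]
ft_force: [0.2, -0.3, 0.1]
opening: 0.697
```

Run:
```python
from h import *
delta(617.8,270.0,140,1.571-.314)
p,d,P=snap('scene','scene_l6'); q,d2,P2=snap('top','top_l6')
a=cv2.resize(p[110:210,140:240],None,fx=5,fy=5,interpolation=cv2.INTER_CUBIC)
b=cv2.resize(q[170:270,320:400],None,fx=5,fy=5,interpolation=cv2.INTER_CUBIC)
cv2.imwrite('pics/c9.png',a);cv2.imwrite('pics/c10.png',b)
z=np.load('top_l6.npz');hsv=cv2.cvtColor(q,cv2.COLOR_BGR2HSV)
m=cv2.inRange(hsv,(6,170,80),(16,255,255)); m[:,:300]=0
cs=max(cv2.findContours(m,cv2.RETR_EXTERNAL,cv2.CHAIN_APPROX_NONE)[0],key=len)
print(cv2.minAreaRect(hit(z,cs.reshape(-1,2),76)[:,:2].astype('float32')),'expect center',568.96-94.55,-248.4+32.56)
```

```text
t 12.13 pos [581.65  -7.62 194.19] rot [-1.57 -0.    1.24] F [ 0.18 -0.26  0.11] open 0.697
tool delta cm (tx,ty,tz): [27.42  5.42  5.63] rotvec [ 0.   -0.02  0.  ]
((472.67864990234375, -214.2699737548828), (22.773317337036133, 97.53874206542969), 71.73546600341797) expect center 474.41 -215.84
```

View pics/c9.png

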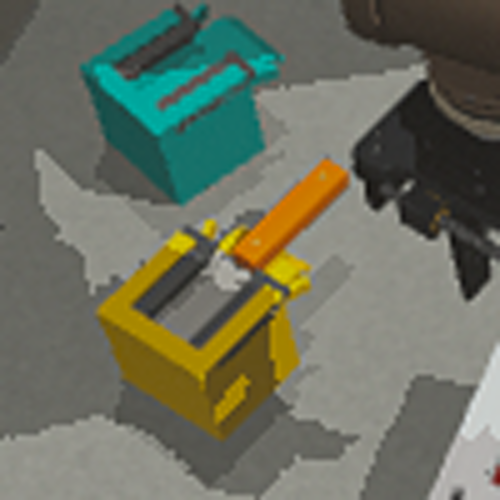

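View pics/c10.png

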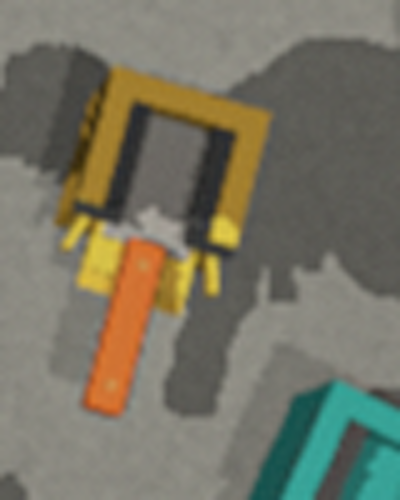

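Emit:
{"method": "move_arm", "body": {"rows": [{"tx":3.92,"ty":0.5,"tz":0.8,"rx":0,"ry":0,"rz":0,"grip":70},{"tx":3.92,"ty":0.5,"tz":0.8,"rx":0,"ry":0,"rz":0,"grip":70},{"tx":3.92,"ty":0.5,"tz":0.8,"rx":0,"ry":0,"rz":0,"grip":70},{"tx":3.92,"ty":0.5,"tz":0.8,"rx":0,"ry":0,"rz":0,"grip":70},{"tx":3.92,"ty":0.5,"tz":0.8,"rx":0,"ry":0,"rz":0,"grip":70},{"tx":3.92,"ty":0.5,"tz":0.8,"rx":0,"ry":0,"rz":0,"grip":70},{"tx":3.5,"ty":0.5,"tz":0.8,"rx":0,"ry":-0.018,"rz":0,"grip":70},{"tx":0,"ty":1.5,"tz":0,"rx":0,"ry":0,"rz":0,"grip":60},{"tx":0,"ty":0,"tz":0,"rx":0,"ry":0,"rz":0,"grip":60},{"tx":0,"ty":0,"tz":0,"rx":0,"ry":0,"rz":0,"grip":60}]}}

```text
t: 13.07
eef_pos: [615.7, 263.6, 143.3]
tcp_rot: [-1.57, 0.001, 1.257]
ft_force: [0.6, -0.4, 0.5]
opening: 0.608
```

Run:
```python
from h import *
delta(617.9,270.2,50,1.571-.314)
snap('wrist','w_c2')
```

```text
t 13.07 pos [615.69 263.57 143.27] rot [-1.57  0.    1.26] F [ 0.65 -0.41  0.48] open 0.608
tool delta cm (tx,ty,tz): [ 0.71  9.33 -0.02] rotvec [-0.  0. -0.]
```

View pics/w_c2.png

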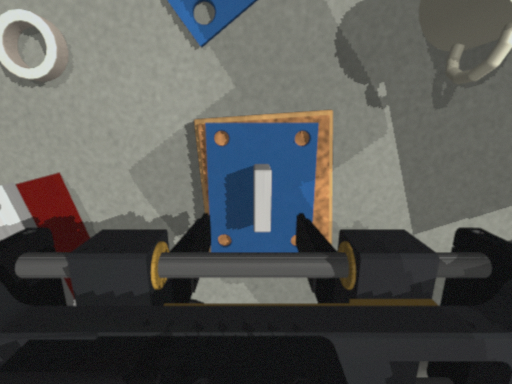

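Emit:
{"method": "move_arm", "body": {"rows": [{"tx":0.7,"ty":1.5,"tz":0,"rx":0,"ry":0,"rz":0,"grip":60},{"tx":0,"ty":2.5,"tz":0,"rx":0,"ry":0,"rz":0,"grip":60},{"tx":0,"ty":2,"tz":0,"rx":0,"ry":0,"rz":0,"grip":60},{"tx":0,"ty":1.5,"tz":0,"rx":0,"ry":0,"rz":0,"grip":60},{"tx":0,"ty":0.8,"tz":0,"rx":0,"ry":0,"rz":0,"grip":50},{"tx":0,"ty":0,"tz":0,"rx":0,"ry":0,"rz":0,"grip":40},{"tx":0,"ty":0,"tz":0,"rx":0,"ry":0,"rz":0,"grip":40},{"tx":0,"ty":0,"tz":0,"rx":0,"ry":0,"rz":0,"grip":40}]}}

```text
t: 13.78
eef_pos: [618.9, 270.8, 61.5]
tcp_rot: [-1.572, -0.001, 1.257]
ft_force: [-0.5, 0.0, 0.2]
opening: 0.414
```

Run:
```python
from h import *
delta(617.9,270.2,50,1.571-.314)
snap('wrist','w_c3')
```

```text
t 13.78 pos [618.91 270.76  61.46] rot [-1.57 -0.    1.26] F [-0.45  0.    0.19] open 0.414
tool delta cm (tx,ty,tz): [-0.09  1.15  0.08] rotvec [ 0. -0.  0.]
```

View pics/w_c3.png

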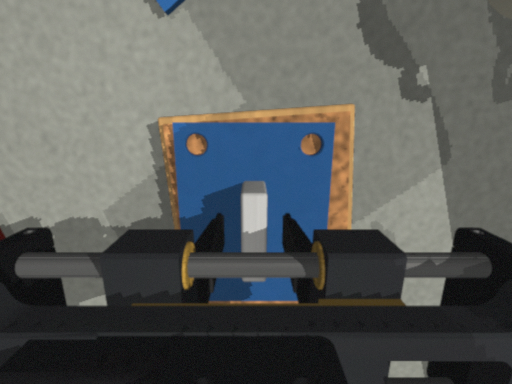

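Centred on the bar; lower to 50 mm and close.

Emit:
{"method": "move_arm", "body": {"rows": [{"tx":-0.05,"ty":0.8,"tz":0.08,"rx":0,"ry":0,"rz":0,"grip":40},{"tx":0,"ty":0.35,"tz":0,"rx":0,"ry":0,"rz":0,"grip":35},{"tx":0,"ty":0,"tz":0,"rx":0,"ry":0,"rz":0,"grip":25},{"tx":0,"ty":0,"tz":0,"rx":0,"ry":0,"rz":0,"grip":18},{"tx":0,"ty":0,"tz":0,"rx":0,"ry":0,"rz":0,"grip":0},{"tx":0,"ty":0,"tz":0,"rx":0,"ry":0,"rz":0,"grip":0},{"tx":0,"ty":0,"tz":0,"rx":0,"ry":0,"rz":0,"grip":0},{"tx":0,"ty":0,"tz":0,"rx":0,"ry":0,"rz":0,"grip":0},{"tx":0,"ty":0,"tz":0,"rx":0,"ry":0,"rz":0,"grip":0},{"tx":0,"ty":0,"tz":0,"rx":0,"ry":0,"rz":0,"grip":0}]}}

```text
t: 14.67
eef_pos: [617.5, 270.7, 49.0]
tcp_rot: [-1.571, -0.0, 1.257]
ft_force: [1.3, 1.2, -1.4]
opening: 0.169
```

Emit:
{"method": "move_arm", "body": {"rows": [{"tx":0,"ty":-0.5,"tz":0,"rx":0,"ry":0,"rz":0,"grip":0},{"tx":0,"ty":-1,"tz":0,"rx":0,"ry":0,"rz":0,"grip":0},{"tx":0,"ty":-2,"tz":0,"rx":0,"ry":0,"rz":0,"grip":0},{"tx":0,"ty":-3,"tz":0,"rx":0,"ry":0,"rz":0,"grip":0},{"tx":0,"ty":-3,"tz":0,"rx":0,"ry":0,"rz":0,"grip":0},{"tx":0,"ty":-2.5,"tz":0,"rx":0,"ry":0,"rz":0,"grip":0},{"tx":0,"ty":0,"tz":0,"rx":0,"ry":0,"rz":0,"grip":0},{"tx":0,"ty":0,"tz":0,"rx":0,"ry":0,"rz":0,"grip":0},{"tx":0,"ty":0,"tz":0,"rx":0,"ry":0,"rz":0,"grip":0}]}}

```text
t: 15.42
eef_pos: [616.7, 270.4, 167.8]
tcp_rot: [-1.569, 0.001, 1.257]
ft_force: [1.3, -0.3, -3.6]
opening: 0.165
```

Run:
```python
from h import *
delta(598.6,7.7,167,1.571-.0428)
snap('wrist','w_c4')
p,d,P=snap('scene','scene_c4')
hsv=cv2.cvtColor(p,cv2.COLOR_BGR2HSV)
m=(cv2.inRange(hsv,(100,120,30),(125,255,255))>0)&(abs(P[...,2]-143)<40)&(abs(P[...,0]-618)<100)&(abs(P[...,1]-270)<100)
Q=P[m]; A=np.c_[Q[:,:2]-[618,270],np.ones(len(Q))]; print(len(Q),'plane slopes,z',np.linalg.lstsq(A,Q[:,2],rcond=None)[0])
```

```text
t 15.42 pos [616.69 270.37 167.84] rot [-1.57  0.    1.26] F [ 1.3  -0.26 -3.58] open 0.165
tool delta cm (tx,ty,tz): [-25.54   0.1   -6.39] rotvec [-0.   -0.27 -0.  ]
970 plane slopes,z [ -0.    -0.   144.11]
```

View pics/scene_c4.png

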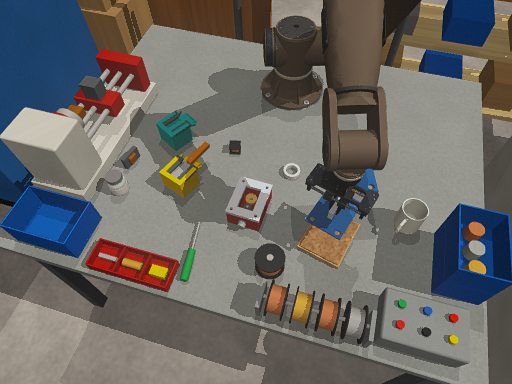

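Emit:
{"method": "move_arm", "body": {"rows": [{"tx":-2.65,"ty":0,"tz":-0.66,"rx":0,"ry":0,"rz":0,"grip":0},{"tx":-3.65,"ty":0,"tz":-0.91,"rx":0,"ry":0,"rz":0,"grip":0},{"tx":-3.65,"ty":0,"tz":-0.91,"rx":0,"ry":0,"rz":0,"grip":0},{"tx":-3.65,"ty":0,"tz":-0.91,"rx":0,"ry":0,"rz":0,"grip":0},{"tx":-3.65,"ty":0,"tz":-0.91,"rx":0,"ry":0,"rz":0,"grip":0},{"tx":-3.65,"ty":0,"tz":-0.91,"rx":0,"ry":0,"rz":0,"grip":0},{"tx":-2.64,"ty":0,"tz":-0.68,"rx":0,"ry":0,"rz":0,"grip":0},{"tx":-2,"ty":0,"tz":-0.5,"rx":0,"ry":-0.09,"rz":0,"grip":0},{"tx":0,"ty":0,"tz":0,"rx":0,"ry":-0.09,"rz":0,"grip":0},{"tx":0,"ty":0,"tz":0,"rx":0,"ry":-0.09,"rz":0,"grip":0}]}}

```text
t: 16.35
eef_pos: [598.8, 6.4, 167.5]
tcp_rot: [-1.568, -0.0, 1.529]
ft_force: [-0.1, 0.7, -3.7]
opening: 0.165
```

Emit:
{"method": "move_arm", "body": {"rows": [{"tx":0,"ty":0,"tz":0,"rx":0,"ry":0,"rz":0,"grip":0},{"tx":0,"ty":0,"tz":0,"rx":0,"ry":0,"rz":0,"grip":0},{"tx":0,"ty":0,"tz":0,"rx":0,"ry":0,"rz":0,"grip":0}]}}

```text
t: 16.6
eef_pos: [599.1, 8.2, 168.2]
tcp_rot: [-1.57, -0.0, 1.524]
ft_force: [-0.2, 0.5, -3.2]
opening: 0.163
```

Run:
```python
from h import *
delta(598.3,8.2,121,1.571-.0428)
p,d,P=snap('wrist','w_c5')
q,_,_=snap('scene','scene_c5'); cv2.imwrite('pics/c11.png',cv2.resize(q[130:250,190:310],None,fx=5,fy=5,interpolation=cv2.INTER_CUBIC))
```

```text
t 16.6 pos [599.12   8.21 168.15] rot [-1.57 -0.    1.52] F [-0.16  0.53 -3.19] open 0.163
tool delta cm (tx,ty,tz): [-0.01  4.72  0.08] rotvec [-0. -0.  0.]
```

View pics/w_c5.png

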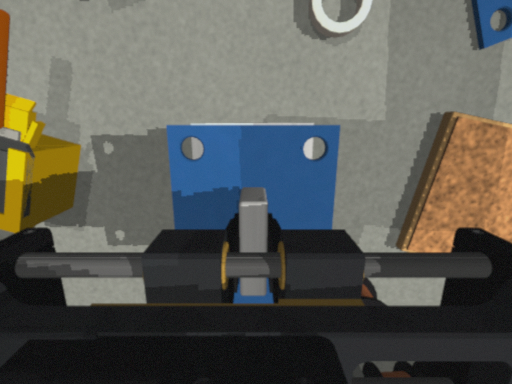

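View pics/c11.png

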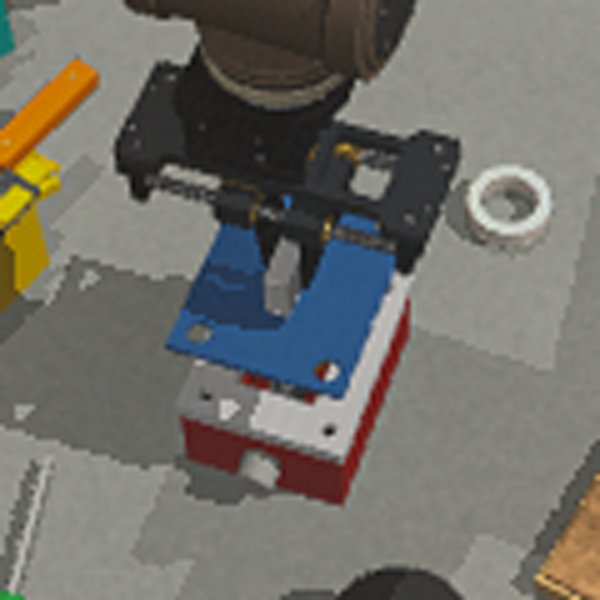

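Emit:
{"method": "move_arm", "body": {"rows": [{"tx":0,"ty":1,"tz":0.05,"rx":0,"ry":-0.004,"rz":0,"grip":0},{"tx":0,"ty":1.5,"tz":0,"rx":0,"ry":0,"rz":0,"grip":0},{"tx":0,"ty":1,"tz":0,"rx":0,"ry":0,"rz":0,"grip":0},{"tx":0,"ty":0.5,"tz":0,"rx":0,"ry":0,"rz":0,"grip":0},{"tx":0,"ty":0.3,"tz":0,"rx":0,"ry":0,"rz":0,"grip":0},{"tx":0,"ty":0,"tz":0,"rx":0,"ry":0,"rz":0,"grip":0},{"tx":0,"ty":0,"tz":0,"rx":0,"ry":0,"rz":0,"grip":0},{"tx":0,"ty":0,"tz":0,"rx":0,"ry":0,"rz":0,"grip":0}]}}

```text
t: 17.37
eef_pos: [599.1, 8.0, 126.3]
tcp_rot: [-1.572, -0.0, 1.531]
ft_force: [-0.9, 0.7, -3.3]
opening: 0.167
```

Run:
```python
from h import *
delta(598.3,8.2,121,1.571-.0428)
p,d,P=snap('wrist','w_c6')
q,_,P2=snap('scene','scene_c6'); cv2.imwrite('pics/c12.png',cv2.resize(q[140:240,210:290],None,fx=6,fy=6,interpolation=cv2.INTER_CUBIC))
cv2.imwrite('pics/c13.png',cv2.resize(p[90:220,150:360],None,fx=3.8,fy=3.8,interpolation=cv2.INTER_CUBIC))
z=np.load('w_c6.npz'); s=env.state()
hsv=cv2.cvtColor(p,cv2.COLOR_BGR2HSV)
h=s['eef_pos'][2]-29+5
m=((cv2.inRange(hsv,(100,100,20),(125,255,255))==0)).astype('uint8')
n,l,st,c=cv2.connectedComponentsWithStats(m)
for i in range(1,n):
    if 100<st[i,4]<1200 and st[i,1]+st[i,3]<220: print(st[i],c[i],hit(z,c[i],h))
```

```text
t 17.37 pos [599.08   7.96 126.34] rot [-1.57 -0.    1.53] F [-0.87  0.74 -3.33] open 0.167
tool delta cm (tx,ty,tz): [0.02 0.53 0.08] rotvec [0. 0. 0.]
[181 137  23  23 397] [191.87 148.12] [[542.63 -29.83 102.37]]
[303 136  23  24 417] [314.45 148.13] [[545.82  49.16 102.37]]
```

View pics/c12.png

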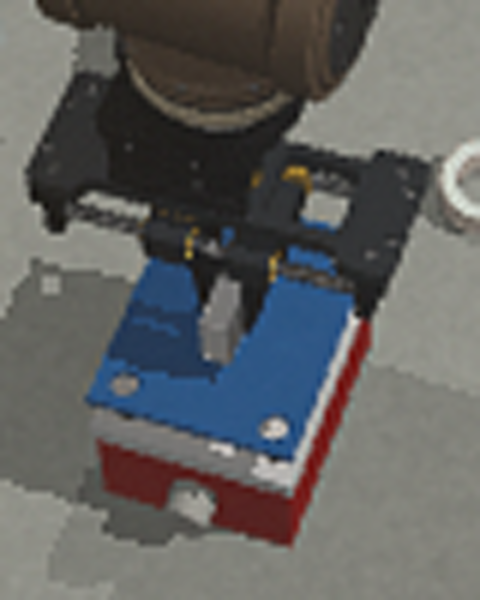

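View pics/c13.png

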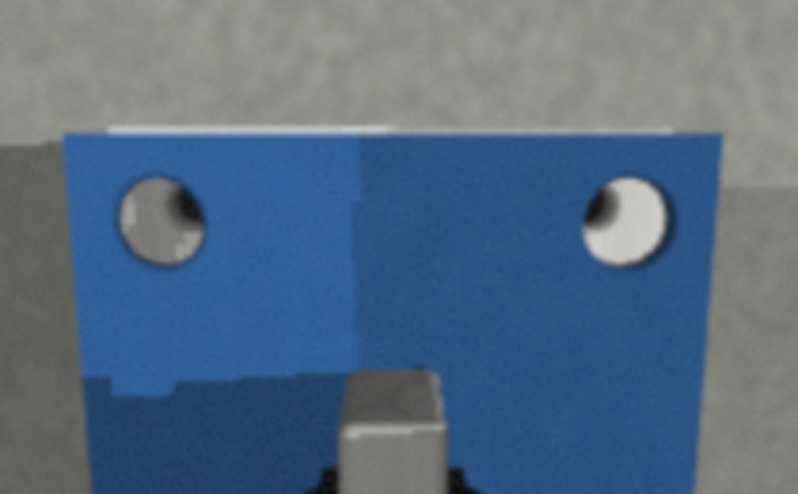

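Emit:
{"method": "move_arm", "body": {"rows": [{"tx":0,"ty":0.3,"tz":0,"rx":0,"ry":0,"rz":0,"grip":0},{"tx":0,"ty":0.25,"tz":0,"rx":0,"ry":0,"rz":0,"grip":0},{"tx":0,"ty":0,"tz":0,"rx":0,"ry":0,"rz":0,"grip":0},{"tx":0,"ty":0,"tz":0,"rx":0,"ry":0,"rz":0,"grip":0},{"tx":0,"ty":0,"tz":0,"rx":0,"ry":0,"rz":0,"grip":0},{"tx":0,"ty":0,"tz":0,"rx":0,"ry":0,"rz":0,"grip":0},{"tx":0,"ty":0,"tz":0,"rx":0,"ry":0,"rz":0,"grip":0},{"tx":0,"ty":0,"tz":0,"rx":0,"ry":0,"rz":0,"grip":0}]}}

```text
t: 18.13
eef_pos: [598.8, 8.0, 120.4]
tcp_rot: [-1.571, -0.0, 1.531]
ft_force: [0.1, 0.4, -3.4]
opening: 0.166
```

Run:
```python
from h import *
delta(598.3,8.2,121,1.571-.0428)
print(abs(env.state()['qvel']).max())
p,d,P=snap('wrist','w_c7'); z=np.load('w_c7.npz')
q,ds,P2=snap('scene','scene_c7'); zs=np.load('scene_c7.npz')
cv2.imwrite('pics/c15.png',cv2.resize(p[120:180,165:345],None,fx=4.4,fy=4.4,interpolation=cv2.INTER_CUBIC))
hsv=cv2.cvtColor(p,cv2.COLOR_BGR2HSV); h=97
m=((cv2.inRange(hsv,(100,100,20),(125,255,255))==0)).astype('uint8')
n,l,st,c=cv2.connectedComponentsWithStats(m)
for i in range(1,n):
    if 100<st[i,4]<1200 and st[i,1]+st[i,3]<220:
        print('hole',st[i],c[i],hit(z,c[i],h)[0])
        k=cv2.erode((l==i).astype('uint8'),np.ones((3,3)))>0; g=p.max(2).astype(float); w=np.where(k,np.clip(100-g,0,None),0)
        v,u=np.nonzero(w>10); 
        if len(u): print('  thread',len(u),hit(z,[(u.mean(),v.mean())],72)[0],'flange depth z',np.median(P[k][:,2]))
# plate height & flange height from scene cam, plane tilt
hs=cv2.cvtColor(q,cv2.COLOR_BGR2HSV)
m=(cv2.inRange(hs,(100,120,30),(125,255,255))>0)&(abs(P2[...,2]-97)<20)&(abs(P2[...,0]-600)<90)&(abs(P2[...,1]-8)<70)
Q=P2[m];A=np.c_[Q[:,:2]-[598.6,7.7],np.ones(len(Q))];print('plate top plane',np.linalg.lstsq(A,Q[:,2],rcond=None)[0],len(Q))
m2=(hs[...,1]<50)&(P2[...,2]>62)&(P2[...,2]<82)&(abs(P2[...,0]-650)<25)&(abs(P2[...,1]-8)<58); print('flange z',np.median(P2[m2][:,2]),m2.sum())
m3=(cv2.inRange(hsv,(100,120,30),(125,255,255))>0)&(abs(P[...,2]-97)<15); m3[215:]=False; print('wrist plate top',np.median(P[m3][:,2]))
# holes in scene
mm=(cv2.inRange(hs,(100,100,20),(125,255,255))==0).astype('uint8'); n,l,st,c=cv2.connectedComponentsWithStats(mm)
for i in range(1,n):
    X=hit(zs,c[i],97)[0]
    if 8<st[i,4]<80 and abs(X[0]-600)<75 and abs(X[1]-8)<60: print('scene hole',st[i,4],X)
cv2.imwrite('pics/c14.png',cv2.resize(q[140:240,210:290],None,fx=6,fy=6,interpolation=cv2.INTER_CUBIC))
```

```text
t 18.13 pos [598.83   7.98 120.41] rot [-1.57 -0.    1.53] F [ 0.14  0.43 -3.43] open 0.166
tool delta cm (tx,ty,tz): [ 0.02 -0.06  0.05] rotvec [0. 0. 0.]
0.00125080604433823
hole [181 137  23  23 395] [191.9 148.1] [542.31 -29.68  97.  ]
  thread 66 [542.4  -31.88  72.  ] flange depth z 71.32151594853298
hole [303 136  23  24 415] [314.45 148.12] [545.49  49.06  97.  ]
  thread 49 [546.26  50.57  72.  ] flange depth z 71.60442990557209
plate top plane [-0.   -0.   97.43] 809
flange z 72.04629951908726 194
wrist plate top 96.17819454059001
scene hole 15 [655.92 -35.03  97.  ]
scene hole 15 [658.86  44.56  97.  ]
```

View pics/c14.png

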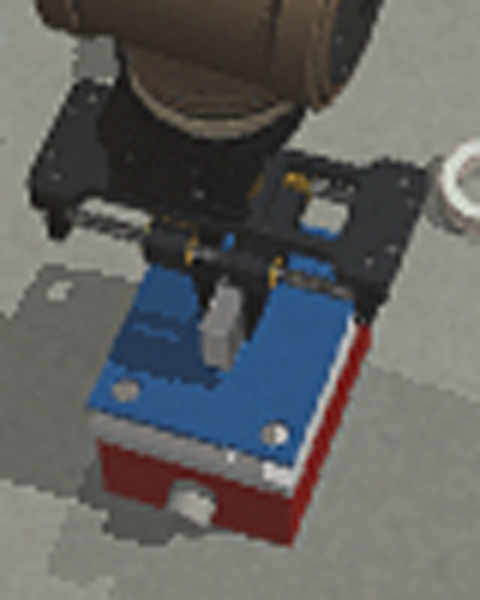

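View pics/c15.png

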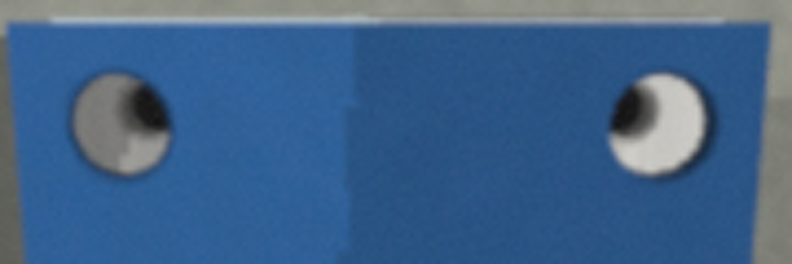

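Run:
```python
from h import *
def go(tag,dark,h,box):
    p,d,P=load(tag); z=np.load(tag+'.npz'); hs=cv2.cvtColor(p,cv2.COLOR_BGR2HSV)
    m=((p.max(2)<95) if dark else cv2.inRange(hs,(100,100,20),(125,255,255))==0).astype('uint8')
    n,l,st,c=cv2.connectedComponentsWithStats(m)
    for i in range(1,n):
        X=hit(z,c[i],h)[0]
        if 3<st[i,4]<60 and abs(X[0]-box[0])<75 and abs(X[1]-box[1])<65: print(tag,st[i,4],X)
go('scene_l3',True,72,(599,8)); go('scene0',True,72,(599,8)); go('scene0',False,25,(618,270))
```

```text
scene_l3 22 [619.22 -10.61  72.  ]
scene_l3 6 [618.53  28.08  72.  ]
scene_l3 30 [634.14  11.14  72.  ]
scene0 6 [550.12 -53.92  72.  ]
scene0 50 [605.91 -13.5   72.  ]
scene0 4 [608.74 -53.39  72.  ]
scene0 4 [657.86  44.31  72.  ]
scene0 15 [556.73 247.67  25.  ]
scene0 15 [582.07 324.38  25.  ]
scene0 17 [661.2  214.16  25.  ]
scene0 19 [685.56 290.1   25.  ]
```

Run:
```python
from h import *
env.job_done(); s=env.state(); print(s['t'],s['eef_pos'],s['ft_force'])
```

```text
the job is handed in; nothing more can be done
the job is handed in; nothing more can be done
```

The scraper is in the yellow rack and the cover plate is held over the gearbox flange. I handed the job in at about 18 s; no verdict was reported.

- **Scraper:** I slid it in until the back wall pushed back with about 12 N, then let go. In the top camera the handle's middle was about 2 mm from where it should be when fully home, which is within that camera's error. The scene and top pictures showed the blade in the slot and the handle over the ledge. I did not look at it again after picking up the cover.
- **Cover plate:** I gripped it by its bar and am holding it still. It measured level to the reading, with a gap to the flange of about 19–20 mm and no sign of contact.
- **Hole alignment, base side:** the two holes nearest the robot line up with their threads to within about 0.5 mm. That compares the wrist camera's hole positions with its earlier view of the threads.
- **Hole alignment, far side:** the scene camera read these two holes about 3–4 mm too far out. It showed the same 3 mm shift on the cover holes while the cover still lay on the pad. After correcting for that, they agree to about 1 mm.
- **Disagreement:** a direct look through the two base-side holes put the thread centres about 1.5–2 mm farther out sideways. The plate partly hid the threads, so I treated that reading as biased.

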